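# Fetch the red-lidded jars from the barred parts carousel

## Robot

A 6-joint arm with a two-finger parallel gripper is mounted at the origin on the work surface. World frame = base frame: x ahead of the robot, y to its left, z up, the work surface at z = 0. Lengths are in m, angles in rad, forces in N, time in s.
With the tool pointing down it reaches from about 0.3 to 0.875 m from the base axis. Payload 6.4 kg.
Tool frame: the origin (TCP) lies at the very end of the fingers, on their centre line; the grasp point (between the pads) lies 19 mm behind it (tcp_to_grasp is the distance from the TCP to the grasp point, in m); z points along the fingers, y is the direction in which the jaws open and shut (so a half turn about z gives the same grasp; the last joint's range is limited). The gripper opens to 88 mm and grips with 3 to 60 N. Pads are 18 mm wide; open, the fingers measure 123 mm over their backs; the gripper's body (75 mm by 187 mm) begins 45 mm behind the grasp point.
Start: joints at [-0.206, 0.181, 1.607, -0, 1.354, -0.206], TCP at [0.575, 0, 0.211] pointing down, gripper open.
Joint ranges: [-2.99, 2.99], [-0.89, 2.07], [0.3, 2.58], [-1.14, 4.28], [0, 2.63], [-3.12, 3.12]. Speed limits (rad/s): [2.57, 2.57, 3.01, 3.14, 3.14, 3.14].

## Interface

Orientations are given as [roll, pitch, yaw] about the fixed x, y, z axes, in that order (R = Rz(yaw) Ry(pitch) Rx(roll)).
In Python, from workcell import * gives the robot as it stands.
- The arm moves only by the tool move_arm, never from a script. Its argument "series" is a list of rows, each an object with "turn": the turn, a rotation vector about the tool's x, y, z in rad, a list of three; "offset": the shift along the tool's x, y, z in mm, a list of three; "claw": the opening in per cent of the stroke, from 0 (shut) to 100 (fully open). In form: [{"turn": [wx, wy, wz], "offset": [tx, ty, tz], "claw": claw}, ...]. A call has 1 to 20 rows; each row is the pose to reach, as a shift and turn from the pose measured when the call began, along the tool's axes at that moment; what a row does not reach only later rows make up. A row lasts 1/12 s, in which the tool goes at most 41.7 mm and 7.16 degrees, less where a joint would pass 70% of its speed; a pose out of reach is approached as far as the arm can. A call with a gripper value outside its range is refused whole. The fingers move at their own pace and stop on an object; "force" is the grip in N (left out, the last holds). Time passes only in rows, so rows that repeat a pose let the fingers close. It gives the time, the measured TCP pose, the force and the opening at its end, in the units of the state.
- observe(): the state, without advancing time (a new reading comes with each control period).
- camera(name): name is "scene" or "side" or "wrist"; returns the picture (384x512x3 uint8, red, green, blue); there is no depth.
- camera_info(name): a dict with "fx", "fy", "cx", "cy" (pixels), "pose" (4x4, takes a point from camera to world coordinates); the wrist camera has in their place "mount" (4x4, takes a point from camera to tool coordinates, whose origin is the TCP and whose axes are the flange's). Camera axes: x right, y down, z forward; pixel columns grow to the right and rows downward; lengths in m; the calibration is good to about 2 mm. The wrist camera is an equidistant fisheye: a pixel r from the principal point sees the ray r / f radians off the axis. A picture is of the moment at which its call begins: read the wrist's pose just before it. camera_info takes no time and is no camera call.
- job_done(): hands the job in, once; it reports no verdict.
The state is a dict: "time": time; "q": joint angles; "qd": joint speeds; "joint_efforts": joint torques, N m; "ee_pos": TCP position; "eef_rot": TCP orientation; "wrist_force": force on the tool from outside, world axes, zero at the start; "moment": the same for the moment, N m; "opening": finger opening in m.
Only numpy, scipy, OpenCV 4.12 (cv2) and the standard library are available. Lean on these libraries where they do the work, as an engineer would, in place of code of your own. Each camera call takes 0.05 s, during which the arm holds its last target. There are 200 camera calls.

## Task

Lift the keeper bar level and straight up out of its two U brackets and lay it along the black rubber strip. Then turn the carousel (the red wing grip on top is for that) to bring each red-lidded jar to the pick opening, take it out and stand it upright on the blue mat, leaving the grey-lidded jars in their cups and the other things on the bench alone. When all the red-lidded jars are on the mat, put the bar back across the opening, centred and fully down in both brackets.

Things in the scene. Friction and masses are not known exactly. Their poses are not given: they have to be found in the camera images.
- unit: Fixed parts magazine, 300 x 300 mm. Origin: centre of its underside, on the carousel's vertical axis; local -x is the front, facing the robot (turned up to 0.2 rad). A clear dust cover (underside 78, top 83 mm above the bench) on clear side and back walls covers all but the pick opening. A six-cup carousel turns inside; two black steel U brackets stand on the cover.
- opening (a point): Pick spot, 22 mm above the bench, at local (-90, 0) mm of the magazine: a jar standing here, in the middle of the pick opening, lifts straight out; jars elsewhere are under the cover. The opening in the cover spans local x -150 to -35 mm, y -80 to 80 mm and is open to the front. Axes as the magazine's.
- bracket_left (a point): Middle of the inner floor of the left U bracket, at local (-90, +112) mm, 100 mm above the bench; axes as the magazine's. Mouth upwards; slot 25 mm wide (x) for 20 mm above this floor, then flaring for 11 mm more; top 32 mm above this point; 14 mm thick along y, open at both ends along y.
- bracket_right (a point): The same for the right bracket, at local (-90, -112) mm.
- knob (a point): Centre of the red wing grip that turns the carousel, on its axis, 112 mm above the bench: 62 mm long (x), 16 mm thick (y), 28 mm high, above the cover. Turns endlessly both ways, slight friction (0.06 N m), stays where left. Cup centres are 90 mm from the axis, at 0, 60, 120, 180, 240, 300 degrees from this x axis; cup floors 22 mm above the bench.
- carousel (a joint): Angle turned by the carousel since the start, rad, positive counter-clockwise seen from above.
- bar: Keeper bar: 20 mm square aluminium tube 280 mm long, red over the middle 100 mm, about 0.25 kg. Origin: middle of its underside; x along its length, z up. It starts lying in both U brackets, across the pick opening, its underside 100 mm above the bench, and blocks the way out of the opening.
- mat: Flat fixed blue work mat, 270 mm (x) by 150 mm (y), 3 mm thick, on the bench to the left or right of the magazine. Origin: centre of its underside.
- strip: Flat fixed black rubber strip, 300 mm (x) by 100 mm (y), 3 mm thick, on the bench on the other side of the magazine. Origin: centre of its underside.
- red1: Screw-top parts jar, round, 50 mm diameter, 42 mm tall, clear with a red lid (the top 13 mm). Origin: centre of its underside; z up. It starts standing in one of the carousel's six cups, which reach 10 mm up its sides, with 3 mm of play all round. Absent in some runs.
- red2: Screw-top parts jar, round, 50 mm diameter, 42 mm tall, clear with a red lid (the top 13 mm). Origin: centre of its underside; z up. It starts standing in one of the carousel's six cups, which reach 10 mm up its sides, with 3 mm of play all round. Absent in some runs.
- red3: Screw-top parts jar, round, 50 mm diameter, 42 mm tall, clear with a red lid (the top 13 mm). Origin: centre of its underside; z up. It starts standing in one of the carousel's six cups, which reach 10 mm up its sides, with 3 mm of play all round. Absent in some runs.
- red4: Screw-top parts jar, round, 50 mm diameter, 42 mm tall, clear with a red lid (the top 13 mm). Origin: centre of its underside; z up. It starts standing in one of the carousel's six cups, which reach 10 mm up its sides, with 3 mm of play all round. Absent in some runs.
- grey1: Screw-top parts jar, round, 50 mm diameter, 42 mm tall, clear with a grey lid (the top 13 mm). Origin: centre of its underside; z up. It starts standing in one of the carousel's six cups, which reach 10 mm up its sides, with 3 mm of play all round. It stays in its cup.
- grey2: Screw-top parts jar, round, 50 mm diameter, 42 mm tall, clear with a grey lid (the top 13 mm). Origin: centre of its underside; z up. It starts standing in one of the carousel's six cups, which reach 10 mm up its sides, with 3 mm of play all round. It stays in its cup.
- oil: Bystander: oil bottle, 48 mm diameter, 130 mm tall. Origin: centre of its underside.
- tin: Bystander: green tin, 60 mm diameter, 60 mm tall. Origin: centre of its underside.
Things that resemble listed ones, but are neither listed nor needed, are in the scene too. What is shaped like the red4 but orange, purple or turquoise is not meant.

How it is judged:
On the way, in this order (a step that is already met when the one before it is completed fails the run):
1. The keeper bar is lifted straight out with both ends clear above the U brackets, still level (z of bar in the frame of unit above 0.133 m and horizontal distance between bar and opening below 0.05 m and angle between bar's own x axis and vertical between 1.37 and 1.77 rad), for 0.05 s.
2. The keeper bar lies along the black rubber strip, let go (x of bar in the frame of strip between -0.06 and 0.06 m and y of bar in the frame of strip between -0.04 and 0.04 m and z of bar in the frame of strip below 0.008 m and angle between the x axis of bar and the x axis of strip, either way round below 0.3 rad and contact force between the fingers and bar below 0.2 N and linear speed of bar below 0.02 m/s), for 0.2 s.
3. Every red-lidded jar stands on the blue mat (x of red1 in the frame of mat between -0.135 and 0.135 m and y of red1 in the frame of mat between -0.075 and 0.075 m and z of each of red1, red2, red3, red4 in the frame of mat below 0.008 m and angle between each of red1, red2, red3, red4's own z axis and vertical below 0.15 rad and linear speed of each of red1, red2, red3, red4 below 0.02 m/s and x of red2 in the frame of mat between -0.135 and 0.135 m and y of red2 in the frame of mat between -0.075 and 0.075 m and x of red3 in the frame of mat between -0.135 and 0.135 m and y of red3 in the frame of mat between -0.075 and 0.075 m and x of red4 in the frame of mat between -0.135 and 0.135 m and y of red4 in the frame of mat between -0.075 and 0.075 m), for 0.2 s.
At the end, for the whole second after the job is handed in: Red-lidded jars upright (0.15 rad) and still on the mat, centres inside its edges; grey-lidded jars upright in their cups; bar down on both bracket floors (4 mm), square and level (0.06 rad), its middle within 18 mm of midway between the brackets (all of step 3 and horizontal distance between each of grey1, grey2 and unit below 0.105 m and z of each of grey1, grey2 in the frame of unit below 0.028 m and angle between each of grey1, grey2's own z axis and vertical below 0.15 rad and x of bar in the frame of unit between -0.098 and -0.082 m and y of bar in the frame of unit between -0.018 and 0.018 m and z of bar in the frame of unit between 0.096 and 0.104 m and angle between the x axis of bar and the y axis of unit, either way round below 0.06 rad and linear speed of bar below 0.02 m/s); the robot touches nothing.
It fails at once if A grey-lidded jar is lifted out of its cup (z of any of grey1, grey2 in the frame of unit above 0.04 m).
It fails at once if A bystander on the bench is moved more than 30 mm (distance of any of oil, tin from where it was at the start of the episode above 0.03 m).
Of red1, red2, red3, red4 only 2 to 3 are there at a start; the rules pass over those that are not, and their reading is None.
At some moment in a run one of red1, red2, red3, red4 may be knocked a few centimetres aside while the robot is not near it.
It also fails if it takes over 210 s, if anything falls off the work surface, if the arm or the gripper's body presses on something with over 40 N, if the wrist force passes 120 N, or if a joint passes its speed limit or range.

## Working session

There is one attempt and no reset: what is moved stays moved. The work goes in short steps, Python scripts to look and compute and a tool call to move; the robot and the scene stay as the last step left them, time stands still between calls to the robot, and variables do not carry over. Pictures are saved under pics/ and viewed, about 12 in all and at most 16, crops included, and the job is handed in when it is done.

Besides the shell and the picture viewer there is one more tool, called after ">>>" as name([rows], argument=value, ...), one row to a line, values as JSON. move_arm: Moves the arm, as the interface text tells. Its arguments: {"type":"object","properties":{"series":{"type":"array"},"force":{"type":"number"}},"required":["series"]}

```bash
mkdir -p pics; ls
python3 - <<'E'
from workcell import *
import cv2
print(observe())
for n in("scene","side"):
    im=camera(n); cv2.imwrite(f"pics/{n}0.png",im[:,:,::-1]); print(n,camera_info(n))
print(camera_info("wrist"))
E
```

```text
pics
{'time': 0.0, 'q': array([-2.06300373e-01,  1.81525964e-01,  1.60800705e+00,  1.62905783e-05,
        1.35377480e+00, -2.06300779e-01]), 'qd': array([ 0.00026339,  0.00163688, -0.00166699,  0.00204721,  0.0013339 ,
        0.00049776]), 'joint_efforts': array([-5.85923790e-04, -4.33866942e+01, -3.41848969e+01,  7.00952648e-02,
        3.87157314e-02, -1.54040990e-04]), 'ee_pos': array([5.74424210e-01, 1.43301690e-04, 2.10219108e-01]), 'eef_rot': array([-3.13991712e+00, -3.66900303e-04,  1.57079290e+00]), 'wrist_force': array([-0.44599274, -0.16860337, -0.64551642]), 'moment': array([-0.03174693, -0.00099915,  0.01815736]), 'opening': 0.08797607387332484}
scene {'fx': 415.54534269751434, 'fy': 415.54534269751434, 'cx': 250.94933071441886, 'cy': 192.09605412037212, 'pose': array([[-7.16856370e-01,  5.93935870e-01, -3.65180951e-01,
         8.66652962e-01],
       [ 6.97220828e-01,  6.10847478e-01, -3.75164598e-01,
         3.76775077e-01],
       [ 2.46151231e-04, -5.23550897e-01, -8.51994365e-01,
         9.43448970e-01],
       [ 0.00000000e+00,  0.00000000e+00,  0.00000000e+00,
         1.00000000e+00]])}
side {'fx': 453.18487170455137, 'fy': 453.18487170455137, 'cx': 251.6633195864464, 'cy': 189.4983460046396, 'pose': array([[ 0.74498912, -0.43998984,  0.50139819, -0.00727752],
       [-0.66704826, -0.48442814,  0.56601767, -0.55461826],
       [-0.00615063, -0.75613379, -0.65438815,  0.77133899],
       [ 0.        ,  0.        ,  0.        ,  1.        ]])}
{'fx': 297.3186396354542, 'fy': 297.3186396354542, 'cx': 254.09593678752103, 'cy': 188.27093581071807, 'mount': array([[ 2.94011814e-04, -9.51301691e-01, -3.08261264e-01,
         8.05141362e-02],
       [ 9.99999158e-01,  6.69259842e-04, -1.11157805e-03,
        -1.23811804e-03],
       [ 1.26375296e-03, -3.08260678e-01,  9.51301087e-01,
        -1.72414305e-01],
       [ 0.00000000e+00,  0.00000000e+00,  0.00000000e+00,
         1.00000000e+00]])}
```

View pics/scene0.png

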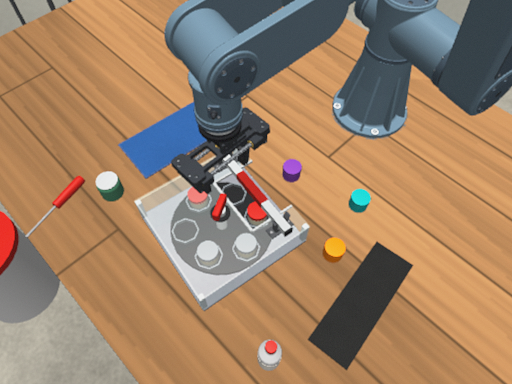

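View pics/side0.png

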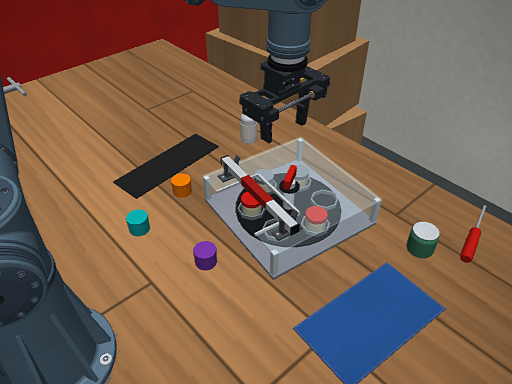

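The scene view shows the mat on the robot's right (165,140) and the strip on its left (360,305). The bar runs (235,165)-(290,230). The red lids are at (198,197) and (257,212), the grey lids at (208,252) and (246,245), and two cups are empty. The side view agrees: mat at (370,320), strip at (165,165), bar (226,160)-(296,225).

```bash
cat > h.py <<'E'
from workcell import *
import numpy as np, cv2
from scipy.spatial.transform import Rotation as R
def T_tool(s=None):
    s=s or observe(); T=np.eye(4); T[:3,:3]=R.from_euler('xyz',s['eef_rot']).as_matrix(); T[:3,3]=s['ee_pos']; return T
def grab(n):
    """image and a function pixel(s),z -> world points"""
    c=camera_info(n)
    P=T_tool()@c['mount'] if n=='wrist' else c['pose']
    im=camera(n)
    def cast(px,z):
        px=np.atleast_2d(np.asarray(px,float)); d=(px-[c['cx'],c['cy']])/[c['fx'],c['fy']]
        if n=='wrist':
            t=np.linalg.norm(d,axis=1,keepdims=True)+1e-9; v=np.hstack([d/t*np.sin(t),np.cos(t)])
        else: v=np.hstack([d,np.ones((len(d),1))])
        v=v@P[:3,:3].T
        return P[:3,3]+v*((z-P[2,3])/v[:,2])[:,None]
    return im,cast
def mask(im,name):
    h=cv2.cvtColor(im,cv2.COLOR_RGB2HSV); H,S,V=[h[:,:,i].astype(int) for i in range(3)]
    return {'red':((H<6)|(H>174))&(S>120)&(V>90),'blue':(H>100)&(H<125)&(S>130)&(V>70),
     'black':(V<50)}[name].astype(np.uint8)
def blobs(m,amin):
    cs,_=cv2.findContours(m,cv2.RETR_EXTERNAL,cv2.CHAIN_APPROX_NONE)
    return [c[:,0,:] for c in cs if cv2.contourArea(c)>amin]
def rect(c,cast,z):
    w=cast(c,z)[:,:2].astype(np.float32)*1000
    (x,y),(a,b),t=cv2.minAreaRect(w)
    if a<b:a,b,t=b,a,t+90
    return [round(float(v)) for v in(x,y,a,b)]+[round(float((t+90)%180-90),1)]
E
python3 - <<'E'
from h import *
for n in("side","scene","wrist"):
    im,cast=grab(n)
    if n=='wrist': cv2.imwrite("pics/w0.png",im[:,:,::-1])
    for col,z,a in(('blue',.003,800),('black',.003,800),('red',.115,40)):
        for c in blobs(mask(im,col),a):
            print(n,col,c.mean(0).round(),rect(c,cast,z))
E
```

```text
side blue [368. 322.] [497, -330, 269, 150, -5.0]
side black [166. 165.] [485, 350, 301, 103, 7.0]
side black [293.  80.] [1097, 446, 569, 243, 50.0]
side red [471. 244.] [705, -391, 100, 21, 15.0]
side red [316. 213.] [545, -133, 43, 42, 43.0]
side red [249. 201.] [465, -7, 54, 32, 81.7]
side red [257. 188.] [507, 10, 100, 21, 81.2]
side red [289. 177.] [590, -10, 87, 19, 31.9]
side red [100.  33.] [617, 1067, 967, 770, -42.9]
scene blue [166. 139.] [500, -332, 259, 145, -5.0]
scene red [271. 347.] [726, 286, 22, 21, -88.9]
scene red [  7. 242.] [976, -272, 157, 36, 63.3]
scene red [219. 206.] [591, -12, 72, 21, 29.5]
scene red [197. 195.] [609, -70, 43, 35, -68.8]
scene red [ 68. 191.] [816, -288, 91, 26, 14.3]
scene red [252. 197.] [511, 19, 139, 52, 60.2]
wrist blue [213. 331.] [496, -320, 269, 94, -0.1]
wrist black [263. 332.] [568, -320, 1281, 426, 5.5]
wrist black [360. 260.] [747, -182, 164, 75, -41.8]
wrist black [143. 266.] [397, -184, 185, 77, 42.4]
wrist red [264. 246.] [584, -70, 38, 37, -0.3]
wrist red [270. 192.] [588, -11, 62, 21, 27.8]
wrist red [186. 166.] [514, 9, 114, 48, 81.3]
```

View pics/w0.png

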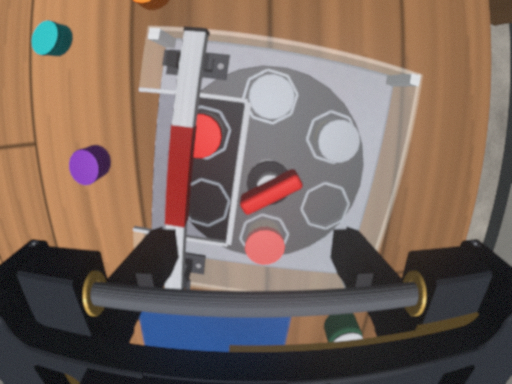

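The wrist view shows the bar along column ~185 with its red middle at (180,177). The knob is at (270,192). The red lids are at (205,135) and (265,246), the grey lids at (270,97) and (337,140). Next I move above the bar and take a closer look.

>>> move_arm([
  {"turn": [0, 0, 0.076], "offset": [3, -34, 10], "claw": 100},
  {"turn": [0, 0, 0.152], "offset": [7, -68, 25], "claw": 100},
  {"turn": [0, 0, 0.152], "offset": [7, -68, 25], "claw": 100},
  {"turn": [0, 0, 0.152], "offset": [7, -68, 25], "claw": 100},
  {"turn": [0, 0, 0.152], "offset": [7, -68, 25], "claw": 100},
], force=25)

```text
time: 0.67
ee_pos: [0.5076, 0.0069, 0.1865]
eef_rot: [3.14, 0.0, 1.419]
wrist_force: [-0.1, -0.2, 0.8]
opening: 0.088
```

Run:
```python
from h import *
im,cast=grab("wrist"); cv2.imwrite("pics/w1.png",im[:,:,::-1])
for c in blobs(mask(im,'red'),40): print(c.mean(0).round(),[rect(c,cast,z) for z in(.12,.126,.064)])
```

```text
[326. 252.] [[562, -64, 36, 17, -88.6], [561, -60, 36, 17, -88.6], [573, -99, 45, 22, -88.6]]
[347. 194.] [[587, -7, 61, 24, 28.2], [585, -5, 60, 23, 28.2], [603, -30, 76, 29, 28.2]]
[251. 181.] [[509, 11, 110, 39, 83.7], [509, 13, 107, 38, 83.7], [507, -7, 136, 48, 83.7]]
```

View pics/w1.png

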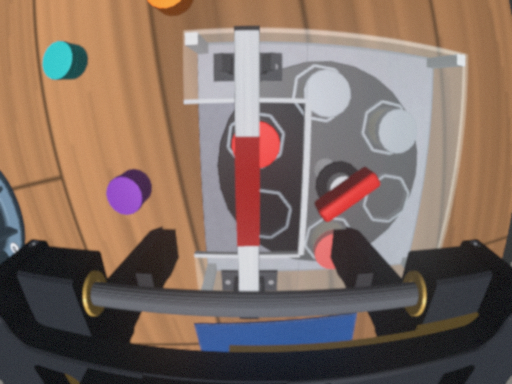

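The bar is at columns 236-260, with its red section at rows 136-246. Its far end is at row 27 and its near end at about row 290. The brackets are at rows 67 and 282, and the wing spans (318,215)-(378,175).

Run:
```python
from h import *
im,cast=grab("wrist")
print(cast([[236,136],[261,136],[236,246],[259,246],[235,27],[260,27],[237,291],[259,291]],.12).round(4)[:,:2])
print('bracket inner edges/ends',cast([[214,67],[283,67],[222,284],[276,284]],.118).round(4)[:,:2])
print('opening rim far/near x edges',cast([[305,100],[303,257],[197,100],[197,256]],.083).round(4)[:,:2])
```

```text
[[ 0.4996  0.0557]
 [ 0.5196  0.0526]
 [ 0.4826 -0.043 ]
 [ 0.5035 -0.0461]
 [ 0.5127  0.1438]
 [ 0.5321  0.1407]
 [ 0.4742 -0.0947]
 [ 0.496  -0.0979]]
bracket inner edges/ends [[ 0.491   0.1142]
 [ 0.5453  0.1057]
 [ 0.4606 -0.0854]
 [ 0.5138 -0.0933]]
opening rim far/near x edges [[ 0.5651  0.0754]
 [ 0.5464 -0.0882]
 [ 0.4663  0.0907]
 [ 0.4324 -0.0697]]
```

>>> move_arm([
  {"turn": [0, 0, 0], "offset": [-3, -6, 10], "claw": 55},
  {"turn": [0, 0, 0], "offset": [-3, -6, 30], "claw": 55},
  {"turn": [0, 0, 0], "offset": [-3, -6, 55], "claw": 55},
  {"turn": [0, 0, 0], "offset": [-3, -6, 80], "claw": 55},
  {"turn": [0, 0, 0], "offset": [-3, -6, 95], "claw": 55},
  {"turn": [0, 0, 0], "offset": [-3, -6, 95], "claw": 55},
  {"turn": [0, 0, 0], "offset": [-3, -6, 95], "claw": 0},
  {"turn": [0, 0, 0], "offset": [-3, -6, 95], "claw": 0},
  {"turn": [0, 0, 0], "offset": [-3, -6, 95], "claw": 0},
  {"turn": [0, 0, 0], "offset": [-3, -6, 95], "claw": 0},
  {"turn": [0, 0, 0], "offset": [-3, -6, 95], "claw": 0},
  {"turn": [0, 0, 0], "offset": [-3, -6, 95], "claw": 0},
], force=25)

```text
time: 1.77
ee_pos: [0.503, 0.0044, 0.0929]
eef_rot: [3.138, 0.0, 1.419]
wrist_force: [0.3, 0.4, 0.9]
opening: 0.0109
```

>>> move_arm([
  {"turn": [0, 0, 0], "offset": [0, 0, 0], "claw": 0},
  {"turn": [0, 0, 0], "offset": [0, 0, 0], "claw": 0},
])

```text
time: 1.93
ee_pos: [0.5032, 0.0044, 0.0932]
eef_rot: [3.137, 0.0, 1.419]
wrist_force: [0.4, -0.9, 0.5]
opening: 0.0004
```

Run:
```python
from h import *
a=grab("wrist")[0]; b=grab("side")[0]
cv2.imwrite("pics/w2.png",np.hstack([a[100:340,80:440],b[80:320,150:450]])[:,:,::-1])
```

```text
(no output)
```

View pics/w2.png

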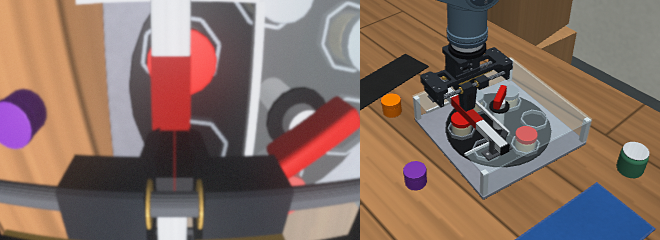

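Run:
```python
from h import *
b=grab("side")[0][110:250,190:370]; a=grab("scene")[0][110:250,170:340]
f=lambda x:cv2.resize(x,(400,330),interpolation=cv2.INTER_CUBIC)
cv2.imwrite("pics/w3.png",np.hstack([f(a),f(b)])[:,:,::-1]); print(observe())
```

```text
{'time': 2.1333, 'q': array([-2.27631083e-01,  1.63143788e-01,  1.88862496e+00,  3.17696972e-05,
        1.08608535e+00, -7.61286329e-02]), 'qd': array([-6.42968837e-04,  7.21229950e-04,  5.79628876e-05,  4.89565942e-04,
       -4.51009685e-04,  6.12638636e-04]), 'joint_efforts': array([ 3.34289616e-03, -3.78091943e+01, -2.95050895e+01,  6.66359067e-02,
        4.72367348e-03,  2.32391294e-04]), 'ee_pos': array([0.50298376, 0.0044149 , 0.09288107]), 'eef_rot': array([3.13786279e+00, 2.56251844e-04, 1.41927865e+00]), 'wrist_force': array([-0.15481071,  0.40095799,  0.56663427]), 'moment': array([ 0.02564363,  0.05984526, -0.00671821]), 'opening': 0.0003184141658286242}
```

View pics/w3.png

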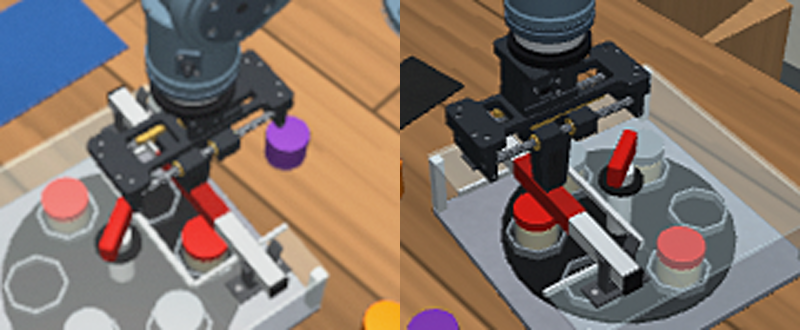

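Run:
```python
from h import *
s=observe()['ee_pos']
for n,(x0,y0,w,hh,ox) in dict(scene=(170,110,170,140,0),side=(190,110,180,140,400)).items():
    c=camera_info(n); P=np.linalg.inv(c['pose'])
    for p in (s,s+[0,0,.03],s+[0,0,.06],[.5013,.0048,.12],[.5224,.1423,.12],[.48,-.132,.12],[.4925,-.0446,.12]):
        v=P[:3]@np.r_[p,1]; u=v[:2]/v[2]*c['fx']+[c['cx'],c['cy']]
        print(n,np.round(p,3),u.round(),((u-[x0,y0])*[400/w,330/hh]+[ox,0]).round())
```

```text
scene [0.503 0.004 0.093] [251. 193.] [191. 195.]
scene [0.503 0.004 0.123] [251. 186.] [191. 180.]
scene [0.503 0.004 0.153] [251. 179.] [191. 163.]
scene [0.501 0.005 0.12 ] [252. 187.] [193. 180.]
scene [0.522 0.142 0.12 ] [289. 230.] [279. 283.]
scene [ 0.48  -0.132  0.12 ] [220. 148.] [117.  90.]
scene [ 0.492 -0.045  0.12 ] [240. 172.] [165. 146.]
side [0.503 0.004 0.093] [257. 197.] [548. 206.]
side [0.503 0.004 0.123] [257. 187.] [548. 182.]
side [0.503 0.004 0.153] [257. 177.] [548. 157.]
side [0.501 0.005 0.12 ] [256. 188.] [547. 185.]
side [0.522 0.142 0.12 ] [224. 157.] [476. 111.]
side [ 0.48  -0.132  0.12 ] [294. 226.] [631. 274.]
side [ 0.492 -0.045  0.12 ] [269. 201.] [575. 216.]
```

Run:
```python
from h import *
c=camera_info('side'); P=np.linalg.inv(c['pose'])
for z in(.21,.24):
  for dx in(-.053,.053):
    v=P[:3]@[.5744+dx,0,z,1]; print(z,dx,(v[:2]/v[2]*c['fx']+[c['cx'],c['cy']]).round())
im=cv2.imread('pics/side0.png')[80:170,210:360]
b=grab("side")[0][120:220,210:330][:,:,::-1]
cv2.imwrite('pics/w4.png',np.hstack([cv2.resize(im,(400,240),interpolation=2),cv2.resize(b,(400,333),interpolation=2)[:240]]))
```

```text
0.21 -0.053 [265. 153.]
0.21 0.053 [300. 134.]
0.24 -0.053 [265. 141.]
0.24 0.053 [301. 122.]
```

View pics/w4.png

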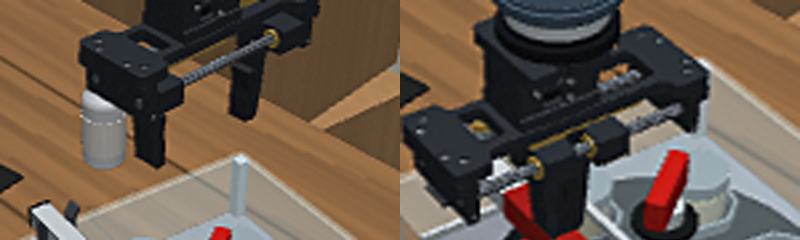

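The fingertips sit about 27 mm above the reported TCP height. At the start they project to row 142 in the side view, where z = 0.21 predicts 153 and 0.24 predicts 141. The grasp closed just above the bar, so I open, go 28 mm lower and close again.

>>> move_arm([
  {"turn": [0, 0, 0], "offset": [0, 0, 0], "claw": 55},
  {"turn": [0, 0, 0], "offset": [0, -2, 0], "claw": 55},
  {"turn": [0, 0, 0], "offset": [0, -2, 0], "claw": 55},
  {"turn": [0, 0, 0], "offset": [0, -2, 0], "claw": 55},
  {"turn": [0, 0, 0], "offset": [0, -2, 0], "claw": 55},
  {"turn": [0, 0, 0], "offset": [0, -2, 0], "claw": 55},
  {"turn": [0, 0, 0], "offset": [0, -2, 0], "claw": 55},
  {"turn": [0, 0, 0], "offset": [0, -2, 7], "claw": 55},
  {"turn": [0, 0, 0], "offset": [0, -2, 14], "claw": 55},
  {"turn": [0, 0, 0], "offset": [0, -2, 21], "claw": 55},
  {"turn": [0, 0, 0], "offset": [0, -2, 28], "claw": 55},
  {"turn": [0, 0, 0], "offset": [0, -2, 28], "claw": 55},
])

```text
time: 3.18
ee_pos: [0.4996, 0.005, 0.0628]
eef_rot: [3.141, -0.0, 1.419]
wrist_force: [0.6, 0.9, 0.6]
opening: 0.0484
```

>>> move_arm([
  {"turn": [0, 0, 0], "offset": [0, 0, 0], "claw": 0},
  {"turn": [0, 0, 0], "offset": [0, 0, 0], "claw": 0},
  {"turn": [0, 0, 0], "offset": [0, 0, 0], "claw": 0},
  {"turn": [0, 0, 0], "offset": [0, 0, 0], "claw": 0},
  {"turn": [0, 0, 0], "offset": [0, 0, 0], "claw": 0},
  {"turn": [0, 0, 0], "offset": [0, 0, 0], "claw": 0},
  {"turn": [0, 0, 0], "offset": [0, 0, 0], "claw": 0},
])

```text
time: 3.77
ee_pos: [0.5, 0.0049, 0.0631]
eef_rot: [3.14, 0.0, 1.419]
wrist_force: [0.8, -0.6, 0.9]
opening: 0.0196
```

>>> move_arm([
  {"turn": [0, 0, 0], "offset": [0, 0, 0], "claw": 0},
  {"turn": [0, 0, 0], "offset": [0, 0, -5], "claw": 0},
  {"turn": [0, 0, 0], "offset": [0, 0, -15], "claw": 0},
  {"turn": [0, 0, 0], "offset": [0, 0, -30], "claw": 0},
  {"turn": [0, 0, 0], "offset": [0, 0, -45], "claw": 0},
  {"turn": [0, 0, 0], "offset": [0, 0, -60], "claw": 0},
  {"turn": [0, 0, 0], "offset": [0, 0, -75], "claw": 0},
  {"turn": [0, 0, 0], "offset": [0, 0, -75], "claw": 0},
  {"turn": [0, 0, 0], "offset": [0, 0, -75], "claw": 0},
], force=45)

```text
time: 4.52
ee_pos: [0.5005, 0.0048, 0.1392]
eef_rot: [3.138, 0.0, 1.419]
wrist_force: [0.0, -0.1, -2.3]
opening: 0.0193
```

Run:
```python
from h import *
b=grab("side")[0]
cv2.imwrite('pics/w5.png',b[60:300,100:420][:,:,::-1])
im,cast=grab("scene")
m=mask(im,'black'); 
for c in blobs(m,300): print(c.mean(0).round(),rect(c,cast,.003))
```

```text
[263. 146.] [331, -115, 184, 134, -40.1]
```

View pics/w5.png

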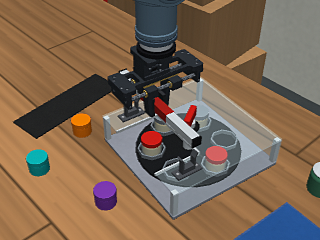

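The bar is out and level, and the jars are unchanged. Now I carry it to the strip.

>>> move_arm([
  {"turn": [0, 0, 0.05], "offset": [15, -3, 0], "claw": 0},
  {"turn": [0, 0, 0.15], "offset": [40, -8, 0], "claw": 0},
  {"turn": [0, 0, 0.25], "offset": [66, -13, 0], "claw": 0},
  {"turn": [0, 0, 0.35], "offset": [92, -18, 0], "claw": 0},
  {"turn": [0, 0, 0.45], "offset": [118, -23, 0], "claw": 0},
  {"turn": [0, 0, 0.55], "offset": [144, -29, 0], "claw": 0},
  {"turn": [0, 0, 0.65], "offset": [170, -34, 0], "claw": 0},
  {"turn": [0, 0, 0.75], "offset": [196, -39, 0], "claw": 0},
  {"turn": [0, 0, 0.85], "offset": [222, -44, 0], "claw": 0},
  {"turn": [0, 0, 0.95], "offset": [248, -49, 0], "claw": 0},
  {"turn": [0, 0, 1.05], "offset": [274, -55, 0], "claw": 0},
  {"turn": [0, 0, 1.15], "offset": [300, -60, 0], "claw": 0},
  {"turn": [0, 0, 1.24], "offset": [324, -64, 0], "claw": 0},
  {"turn": [0, 0, 1.297], "offset": [339, -67, 0], "claw": 0},
  {"turn": [0, 0, 1.297], "offset": [339, -67, 0], "claw": 0},
  {"turn": [0, 0, 1.297], "offset": [339, -67, 0], "claw": 0},
])

```text
time: 5.95
ee_pos: [0.4831, 0.3503, 0.1358]
eef_rot: [3.14, 0.003, 0.125]
wrist_force: [-0.2, -0.7, -2.7]
opening: 0.0194
```

>>> move_arm([
  {"turn": [0, 0, 0], "offset": [0, 2, 25], "claw": 0},
  {"turn": [0, 0, 0], "offset": [0, 2, 60], "claw": 0},
  {"turn": [0, 0, 0], "offset": [0, 2, 95], "claw": 0},
  {"turn": [0, 0, 0], "offset": [0, 2, 125], "claw": 0},
  {"turn": [0, 0, 0], "offset": [0, 2, 142], "claw": 0},
  {"turn": [0, 0, 0], "offset": [0, 2, 151], "claw": 0},
  {"turn": [0, 0, 0], "offset": [0, 2, 151], "claw": 0},
  {"turn": [0, 0, 0], "offset": [0, 2, 151], "claw": 0},
])

```text
time: 6.62
ee_pos: [0.4833, 0.3474, -0.015]
eef_rot: [3.14, 0.003, 0.125]
wrist_force: [0.1, 0.2, -2.0]
opening: 0.0194
```

>>> move_arm([
  {"turn": [0, 0, 0], "offset": [0, 0, 2], "claw": 0},
  {"turn": [0, 0, 0], "offset": [0, 0, 4], "claw": 0},
  {"turn": [0, 0, 0], "offset": [0, 0, 6], "claw": 0},
  {"turn": [0, 0, 0], "offset": [0, 0, 6], "claw": 0},
])

```text
time: 6.95
ee_pos: [0.4836, 0.3476, -0.0204]
eef_rot: [3.14, 0.002, 0.125]
wrist_force: [-0.1, 0.8, -3.8]
opening: 0.0194
```

>>> move_arm([
  {"turn": [0, 0, 0], "offset": [0, 0, 1], "claw": 0},
  {"turn": [0, 0, 0], "offset": [0, 0, 2], "claw": 0},
  {"turn": [0, 0, 0], "offset": [0, 0, 3], "claw": 0},
  {"turn": [0, 0, 0], "offset": [0, 0, 3], "claw": 0},
])

```text
time: 7.28
ee_pos: [0.4835, 0.3476, -0.0236]
eef_rot: [3.14, 0.002, 0.125]
wrist_force: [0.1, 0.5, -1.8]
opening: 0.0192
```

>>> move_arm([
  {"turn": [0, 0, 0], "offset": [0, 0, 1], "claw": 0},
  {"turn": [0, 0, 0], "offset": [0, 0, 2], "claw": 0},
  {"turn": [0, 0, 0], "offset": [0, 0, 2], "claw": 0},
])

```text
time: 7.53
ee_pos: [0.4836, 0.3477, -0.0242]
eef_rot: [3.14, 0.002, 0.126]
wrist_force: [-4.8, -3.4, 10.7]
opening: 0.0194
```

Contact at reported z = -0.024 confirms the 27 mm offset: the fingertips are on the strip and the bar is about 10 mm above it. I ease off and release.

>>> move_arm([
  {"turn": [0, 0, 0], "offset": [0, 0, -1], "claw": 0},
  {"turn": [0, 0, 0], "offset": [0, 0, -1], "claw": 50},
  {"turn": [0, 0, 0], "offset": [0, 0, -1], "claw": 50},
  {"turn": [0, 0, 0], "offset": [0, 0, -1], "claw": 50},
  {"turn": [0, 0, 0], "offset": [0, 0, -1], "claw": 50},
  {"turn": [0, 0, 0], "offset": [0, 0, -1], "claw": 50},
  {"turn": [0, 0, 0], "offset": [0, 0, -1], "claw": 50},
  {"turn": [0, 0, 0], "offset": [0, 0, -1], "claw": 50},
  {"turn": [0, 0, 0], "offset": [0, 0, -20], "claw": 50},
  {"turn": [0, 0, 0], "offset": [0, 0, -55], "claw": 50},
  {"turn": [0, 0, 0], "offset": [0, 0, -95], "claw": 50},
  {"turn": [0, 0, 0], "offset": [0, 0, -135], "claw": 50},
  {"turn": [0, 0, 0], "offset": [0, 0, -170], "claw": 50},
  {"turn": [0, 0, 0], "offset": [0, 0, -170], "claw": 50},
  {"turn": [0, 0, 0], "offset": [0, 0, -170], "claw": 50},
])

```text
time: 8.78
ee_pos: [0.4858, 0.3488, 0.1489]
eef_rot: [-3.141, -0.003, 0.126]
wrist_force: [0.2, -0.5, 0.8]
opening: 0.0439
```

Run:
```python
from h import *
im,cast=grab("wrist"); cv2.imwrite('pics/w6.png',im[:,:,::-1])
for c in blobs(mask(im,'red'),200): print('wrist',c.mean(0).round(),rect(c,cast,.023))
im,cast=grab("side")
for c in blobs(mask(im,'red'),30): print('side',c.mean(0).round(),rect(c,cast,.02),rect(c,cast,.063),rect(c,cast,.12))
```

```text
wrist [504. 200.] [494, -12, 44, 38, 83.3]
wrist [255. 172.] [483, 349, 97, 22, 7.8]
side [471. 244.] [808, -368, 115, 24, 15.0] [761, -378, 108, 23, 15.0] [699, -393, 100, 21, 15.0]
side [316. 213.] [625, -72, 49, 48, 43.0] [589, -99, 46, 45, 43.0] [541, -136, 43, 41, 43.0]
side [251. 199.] [544, 70, 59, 50, 47.8] [512, 34, 56, 47, 47.8] [470, -13, 51, 43, 47.8]
side [289. 177.] [676, 69, 99, 21, 31.9] [637, 34, 94, 20, 31.9] [585, -14, 86, 18, 31.9]
side [167. 157.] [488, 355, 99, 24, 8.3] [460, 303, 93, 23, 8.3] [422, 234, 86, 21, 8.3]
side [248. 103.] [848, 423, 51, 26, 58.4] [799, 367, 49, 24, 58.4] [734, 292, 45, 22, 58.4]
side [192.  25.] [1087, 1087, 700, 263, 52.7] [1024, 993, 660, 248, 52.7] [941, 869, 607, 228, 52.7]
side [56. 38.] [704, 1450, 976, 552, 71.0] [663, 1335, 920, 520, 71.0] [609, 1183, 846, 478, 71.0]
```

View pics/w6.png

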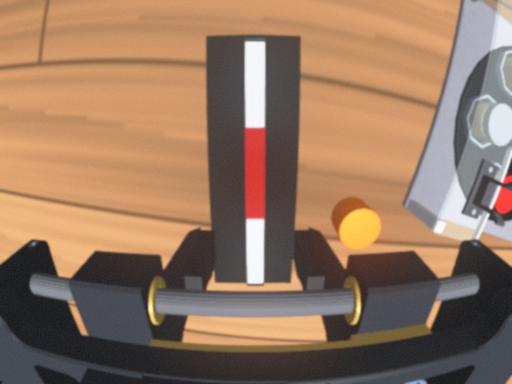

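The bar lies straight on the strip, along column 255 and inside the black rectangle. It measures (483,349), 7.8 deg. Cast onto the lid plane, the red lids sit at cup angles of 150.6 and 269.4 deg, 90 and 89 mm from the axis, which matches the given 90. Next is the knob.

>>> move_arm([
  {"turn": [0, 0, -0.03], "offset": [3, 18, 0], "claw": 80},
  {"turn": [0, 0, -0.07], "offset": [9, 53, 0], "claw": 80},
  {"turn": [0, 0, -0.11], "offset": [14, 90, 0], "claw": 80},
  {"turn": [0, 0, -0.15], "offset": [20, 128, 0], "claw": 80},
  {"turn": [0, 0, -0.19], "offset": [26, 166, 0], "claw": 80},
  {"turn": [0, 0, -0.23], "offset": [32, 204, 0], "claw": 80},
  {"turn": [0, 0, -0.27], "offset": [38, 242, 0], "claw": 80},
  {"turn": [0, 0, -0.31], "offset": [44, 280, 0], "claw": 80},
  {"turn": [0, 0, -0.35], "offset": [50, 318, 0], "claw": 80},
  {"turn": [0, 0, -0.38], "offset": [55, 350, 0], "claw": 80},
  {"turn": [0, 0, -0.398], "offset": [58, 369, 0], "claw": 80},
  {"turn": [0, 0, -0.398], "offset": [58, 369, 0], "claw": 80},
  {"turn": [0, 0, -0.398], "offset": [58, 369, 0], "claw": 80},
])

```text
time: 9.97
ee_pos: [0.5858, -0.0118, 0.143]
eef_rot: [-3.139, 0.007, 0.521]
wrist_force: [-0.5, -0.9, 0.1]
opening: 0.0704
```

Run:
```python
from h import *
print(observe()['q'].round(3))
im,cast=grab("wrist"); cv2.imwrite('pics/w7.png',im[:,:,::-1])
for c in blobs(mask(im,'red'),100): print('wrist',c.mean(0).round(),rect(c,cast,.126),rect(c,cast,.064))
```

```text
[-0.221  0.278  1.634 -0.003  1.237  0.83 ]
wrist [332. 222.] [606, -65, 34, 28, -56.5] [590, -96, 45, 37, -56.5]
wrist [176. 220.] [552, 36, 36, 33, -63.8] [518, 38, 48, 44, -63.8]
wrist [256. 202.] [591, -9, 64, 16, 28.2] [570, -21, 85, 21, 28.2]
```

View pics/w7.png

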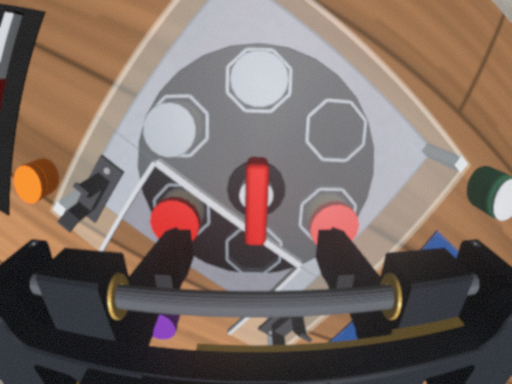

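The wing measures 64x16 mm at (591,-9), 28.2 deg. The jars are still in their cups at (176,220) and (332,222). I grip the wing and turn by +0.40 rad, counter-clockwise.

>>> move_arm([
  {"turn": [0, 0, 0.02], "offset": [4, 0, 20], "claw": 60},
  {"turn": [0, 0, 0.02], "offset": [4, 0, 45], "claw": 50},
  {"turn": [0, 0, 0.02], "offset": [4, 0, 62], "claw": 40},
  {"turn": [0, 0, 0.02], "offset": [4, 0, 70], "claw": 40},
  {"turn": [0, 0, 0.02], "offset": [4, 0, 70], "claw": 0},
  {"turn": [0, 0, 0.02], "offset": [4, 0, 70], "claw": 0},
  {"turn": [0, 0, 0.02], "offset": [4, 0, 70], "claw": 0},
  {"turn": [0, 0, 0.02], "offset": [4, 0, 70], "claw": 0},
  {"turn": [0, 0, 0.02], "offset": [4, 0, 70], "claw": 0},
], force=20)

```text
time: 10.77
ee_pos: [0.5908, -0.0104, 0.0748]
eef_rot: [3.139, 0.004, 0.502]
wrist_force: [5.5, -6.1, -3.1]
opening: 0.0155
```

>>> move_arm([
  {"turn": [0, 0, -0.05], "offset": [0, 0, 0], "claw": 0},
  {"turn": [0, 0, -0.12], "offset": [0, 0, 0], "claw": 0},
  {"turn": [0, 0, -0.2], "offset": [0, 0, 0], "claw": 0},
  {"turn": [0, 0, -0.28], "offset": [0, 0, 0], "claw": 0},
  {"turn": [0, 0, -0.35], "offset": [0, 0, 0], "claw": 0},
  {"turn": [0, 0, -0.4], "offset": [0, 0, 0], "claw": 0},
  {"turn": [0, 0, -0.4], "offset": [0, 0, 0], "claw": 0},
  {"turn": [0, 0, -0.4], "offset": [0, 0, 0], "claw": 0},
])

```text
time: 11.43
ee_pos: [0.5906, -0.0102, 0.0749]
eef_rot: [3.141, 0.004, 0.901]
wrist_force: [0.6, 1.4, -3.9]
opening: 0.0159
```

>>> move_arm([
  {"turn": [0, 0, 0], "offset": [0, 0, 0], "claw": 60},
  {"turn": [0, 0, 0], "offset": [0, 0, 0], "claw": 60},
  {"turn": [0, 0, 0], "offset": [0, 0, 0], "claw": 60},
  {"turn": [0, 0, 0], "offset": [0, 0, 0], "claw": 60},
  {"turn": [0, 0, 0], "offset": [0, 0, -15], "claw": 80},
  {"turn": [0, 0, 0], "offset": [0, 0, -45], "claw": 90},
  {"turn": [0, 0, 0], "offset": [0, 0, -70], "claw": 90},
  {"turn": [0, 0, 0], "offset": [0, 0, -70], "claw": 90},
])

```text
time: 12.1
ee_pos: [0.5945, -0.0107, 0.151]
eef_rot: [3.132, 0.0, 0.9]
wrist_force: [0.0, 0.7, 0.2]
opening: 0.0672
```

Run:
```python
from h import *
s=observe();print(s['ee_pos'].round(4),s['eef_rot'].round(3),s['opening'])
for n in("wrist","side"):
  im,cast=grab(n)
  for c in blobs(mask(im,'red'),100)[:6]: print(n,c.mean(0).round(),rect(c,cast,.126),rect(c,cast,.064))
```

```text
[ 0.5945 -0.0107  0.151 ] [3.132 0.    0.9  ] 0.06715145304828397
wrist [503. 246.] [768, -209, 25, 22, 19.9] [807, -292, 32, 29, 19.9]
wrist [325. 223.] [627, -55, 34, 28, -21.5] [623, -89, 45, 36, -21.5]
wrist [173. 223.] [538, 20, 38, 30, -26.4] [505, 9, 50, 39, -26.4]
wrist [249. 206.] [591, -7, 63, 16, 51.5] [575, -26, 83, 21, 51.5]
wrist [11. 20.] [536, 246, 47, 16, 6.8] [502, 307, 61, 22, 6.8]
side [471. 244.] [693, -394, 99, 21, 16.2] [760, -378, 108, 23, 16.2]
side [257. 209.] [454, -49, 54, 44, 46.7] [498, 0, 60, 48, 46.7]
side [324. 204.] [568, -134, 43, 40, -42.2] [623, -94, 47, 44, -42.2]
side [290. 177.] [581, -22, 85, 16, 48.8] [638, 29, 94, 17, 48.8]
side [167. 157.] [418, 226, 85, 21, 8.3] [459, 301, 93, 23, 8.3]
side [101.  33.] [713, 1082, 902, 667, 71.4] [782, 1239, 989, 731, 71.4]
```

>>> move_arm([
  {"turn": [0, 0, 0.1], "offset": [-4, -7, 0], "claw": 90},
  {"turn": [0, 0, 0.22], "offset": [-10, -17, 0], "claw": 90},
  {"turn": [0, 0, 0.34], "offset": [-15, -27, 0], "claw": 90},
  {"turn": [0, 0, 0.46], "offset": [-20, -36, 0], "claw": 90},
  {"turn": [0, 0, 0.58], "offset": [-26, -45, 0], "claw": 90},
  {"turn": [0, 0, 0.7], "offset": [-31, -55, 0], "claw": 90},
  {"turn": [0, 0, 0.82], "offset": [-36, -64, 0], "claw": 90},
  {"turn": [0, 0, 0.94], "offset": [-42, -74, 0], "claw": 90},
  {"turn": [0, 0, 1.053], "offset": [-47, -82, 0], "claw": 90},
  {"turn": [0, 0, 1.053], "offset": [-47, -82, 0], "claw": 90},
  {"turn": [0, 0, 1.053], "offset": [-47, -82, 0], "claw": 90},
])

```text
time: 13.12
ee_pos: [0.4977, 0.004, 0.1453]
eef_rot: [3.137, -0.0, -0.149]
wrist_force: [1.4, -0.4, 0.1]
opening: 0.0794
```

Run:
```python
from h import *
im,cast=grab("wrist"); cv2.imwrite('pics/w8.png',im[:,:,::-1])
for c in blobs(mask(im,'red'),100)[:6]: print(c.mean(0).round(),rect(c,cast,.064))
s=observe();print(s['ee_pos'].round(4),s['eef_rot'].round(3),s['opening'])
```

```text
[ 14. 216.] [501, 298, 73, 23, 8.3]
[255. 180.] [501, 3, 48, 48, -8.6]
[255.  75.] [592, -11, 79, 21, 51.5]
[0.4983 0.0039 0.1456] [ 3.137e+00 -1.000e-03 -1.490e-01] 0.07916817704979096
```

View pics/w8.png

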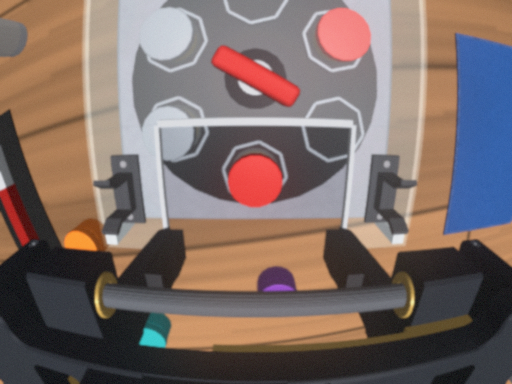

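The jar lid is at (255,180), world (501,3), centred between the brackets. I go down and grip it.

>>> move_arm([
  {"turn": [0, 0, 0], "offset": [3, 1, 20], "claw": 90},
  {"turn": [0, 0, 0], "offset": [3, 1, 50], "claw": 90},
  {"turn": [0, 0, 0], "offset": [3, 1, 80], "claw": 90},
  {"turn": [0, 0, 0], "offset": [3, 1, 105], "claw": 90},
  {"turn": [0, 0, 0], "offset": [3, 1, 120], "claw": 90},
  {"turn": [0, 0, 0], "offset": [3, 1, 129], "claw": 90},
  {"turn": [0, 0, 0], "offset": [3, 1, 129], "claw": 90},
  {"turn": [0, 0, 0], "offset": [3, 1, 129], "claw": 0},
  {"turn": [0, 0, 0], "offset": [3, 1, 129], "claw": 0},
  {"turn": [0, 0, 0], "offset": [3, 1, 129], "claw": 0},
  {"turn": [0, 0, 0], "offset": [3, 1, 129], "claw": 0},
  {"turn": [0, 0, 0], "offset": [3, 1, 129], "claw": 0},
], force=20)

```text
time: 14.17
ee_pos: [0.502, 0.0018, 0.0177]
eef_rot: [3.137, -0.003, -0.149]
wrist_force: [-0.7, -0.2, 2.7]
opening: 0.0496
```

>>> move_arm([
  {"turn": [0, 0, 0], "offset": [0, 0, -3], "claw": 0},
  {"turn": [0, 0, 0], "offset": [0, 0, -12], "claw": 0},
  {"turn": [0, 0, 0], "offset": [0, 0, -30], "claw": 0},
  {"turn": [0, 0, 0], "offset": [0, 0, -60], "claw": 0},
  {"turn": [0, 0, 0], "offset": [0, 0, -95], "claw": 0},
  {"turn": [0, 0, 0], "offset": [0, 0, -130], "claw": 0},
  {"turn": [0, 0, 0], "offset": [0, 0, -155], "claw": 0},
  {"turn": [0, 0, 0], "offset": [0, 0, -155], "claw": 0},
  {"turn": [0, 0, 0], "offset": [0, 0, -155], "claw": 0},
])

```text
time: 14.92
ee_pos: [0.5028, 0.0023, 0.1748]
eef_rot: [3.137, -0.007, -0.149]
wrist_force: [-0.5, -0.1, -1.3]
opening: 0.0496
```

>>> move_arm([
  {"turn": [0, 0, 0], "offset": [-1, 15, 0], "claw": 0},
  {"turn": [0, 0, 0], "offset": [-2, 45, 0], "claw": 0},
  {"turn": [0, 0, 0], "offset": [-3, 80, 0], "claw": 0},
  {"turn": [0, 0, 0], "offset": [-5, 115, 0], "claw": 0},
  {"turn": [0, 0, 0], "offset": [-6, 150, 0], "claw": 0},
  {"turn": [0, 0, 0], "offset": [-8, 185, 0], "claw": 0},
  {"turn": [0, 0, 0], "offset": [-9, 220, 0], "claw": 0},
  {"turn": [0, 0, 0], "offset": [-11, 255, 20], "claw": 0},
  {"turn": [0, 0, 0], "offset": [-12, 290, 50], "claw": 0},
  {"turn": [0, 0, 0], "offset": [-13, 318, 85], "claw": 0},
  {"turn": [0, 0, 0], "offset": [-14, 333, 120], "claw": 0},
  {"turn": [0, 0, 0], "offset": [-14, 333, 145], "claw": 0},
  {"turn": [0, 0, 0], "offset": [-14, 333, 160], "claw": 0},
  {"turn": [0, 0, 0], "offset": [-14, 333, 160], "claw": 0},
  {"turn": [0, 0, 0], "offset": [-14, 333, 160], "claw": 0},
])

```text
time: 16.17
ee_pos: [0.4389, -0.3241, 0.014]
eef_rot: [3.14, -0.003, -0.149]
wrist_force: [0.4, 0.3, -0.9]
opening: 0.0498
```

Jar underside is at about 18 mm, so it needs to go 15 mm lower.

>>> move_arm([
  {"turn": [0, 0, 0], "offset": [0, 0, 5], "claw": 0},
  {"turn": [0, 0, 0], "offset": [0, 0, 10], "claw": 0},
  {"turn": [0, 0, 0], "offset": [0, 0, 13], "claw": 0},
  {"turn": [0, 0, 0], "offset": [0, 0, 15], "claw": 0},
  {"turn": [0, 0, 0], "offset": [0, 0, 15], "claw": 0},
])

```text
time: 16.58
ee_pos: [0.4391, -0.324, -0.0009]
eef_rot: [3.14, -0.003, -0.149]
wrist_force: [-0.0, -0.8, -1.1]
opening: 0.0493
```

>>> move_arm([
  {"turn": [0, 0, 0], "offset": [0, 0, 0], "claw": 85},
  {"turn": [0, 0, 0], "offset": [0, 0, 0], "claw": 85},
  {"turn": [0, 0, 0], "offset": [0, 0, 0], "claw": 85},
  {"turn": [0, 0, 0], "offset": [0, 0, 0], "claw": 85},
  {"turn": [0, 0, 0], "offset": [0, 0, -12], "claw": 85},
  {"turn": [0, 0, 0], "offset": [0, 0, -40], "claw": 85},
  {"turn": [0, 0, 0], "offset": [0, 0, -80], "claw": 85},
  {"turn": [0, 0, 0], "offset": [0, 0, -120], "claw": 85},
  {"turn": [0, 0, 0], "offset": [0, 0, -150], "claw": 85},
  {"turn": [0, 0, 0], "offset": [0, 0, -150], "claw": 85},
  {"turn": [0, 0, 0], "offset": [0, 0, -150], "claw": 85},
])

```text
time: 17.5
ee_pos: [0.4399, -0.3251, 0.1525]
eef_rot: [3.136, -0.008, -0.149]
wrist_force: [-1.1, 1.1, -1.2]
opening: 0.0751
```

>>> move_arm([
  {"turn": [0, 0, -0.06], "offset": [6, -18, 0], "claw": 85},
  {"turn": [0, 0, -0.17], "offset": [17, -53, 0], "claw": 85},
  {"turn": [0, 0, -0.28], "offset": [28, -88, 0], "claw": 85},
  {"turn": [0, 0, -0.39], "offset": [38, -123, 0], "claw": 85},
  {"turn": [0, 0, -0.5], "offset": [49, -158, 0], "claw": 85},
  {"turn": [0, 0, -0.61], "offset": [60, -193, 0], "claw": 85},
  {"turn": [0, 0, -0.72], "offset": [71, -228, 0], "claw": 85},
  {"turn": [0, 0, -0.83], "offset": [82, -263, 0], "claw": 85},
  {"turn": [0, 0, -0.94], "offset": [93, -298, 0], "claw": 85},
  {"turn": [0, 0, -1.02], "offset": [100, -320, 0], "claw": 85},
  {"turn": [0, 0, -1.05], "offset": [104, -333, 0], "claw": 85},
  {"turn": [0, 0, -1.05], "offset": [104, -333, 0], "claw": 60},
  {"turn": [0, 0, -1.05], "offset": [104, -333, 0], "claw": 60},
  {"turn": [0, 0, -1.05], "offset": [104, -333, 0], "claw": 60},
])

```text
time: 18.67
ee_pos: [0.5912, -0.0124, 0.1509]
eef_rot: [3.133, 0.002, 0.899]
wrist_force: [-0.1, -0.3, 0.0]
opening: 0.057
```

Run:
```python
from h import *
s=observe();print(s['ee_pos'].round(4),s['eef_rot'].round(3),s['opening'],s['q'].round(2))
for n in("wrist","side"):
  im,cast=grab(n)
  for c in blobs(mask(im,'red'),100)[:6]: print(n,c.mean(0).round(),rect(c,cast,.126),rect(c,cast,.064),rect(c,cast,.04))
```

```text
[ 0.5912 -0.0124  0.1509] [3.133e+00 2.000e-03 8.990e-01] 0.056970419501555083 [-0.22  0.27  1.63 -0.01  1.24  0.46]
wrist [503. 244.] [765, -209, 28, 25, 17.5] [804, -291, 36, 33, 17.5] [819, -323, 40, 36, 17.5]
wrist [330. 223.] [629, -56, 33, 26, -62.3] [626, -91, 43, 34, -62.3] [625, -104, 47, 37, -62.3]
wrist [251. 202.] [591, -8, 64, 15, 52.0] [576, -27, 84, 20, 52.0] [570, -34, 91, 22, 52.0]
wrist [10. 20.] [532, 246, 45, 16, 8.3] [499, 306, 60, 22, 8.3] [486, 330, 65, 24, 8.3]
side [351. 323.] [387, -351, 48, 42, 61.2] [425, -331, 53, 46, 61.2] [440, -323, 54, 48, 61.2]
side [471. 244.] [693, -394, 99, 21, 15.0] [760, -379, 108, 23, 15.0] [786, -373, 112, 24, 15.0]
side [324. 204.] [568, -134, 44, 40, -42.2] [624, -94, 48, 44, -42.2] [645, -78, 49, 45, -42.2]
side [290. 177.] [581, -22, 85, 16, 48.8] [638, 29, 94, 17, 48.8] [659, 49, 97, 18, 48.8]
side [167. 157.] [418, 226, 85, 21, 8.3] [459, 301, 93, 23, 8.3] [475, 330, 96, 23, 8.3]
side [100.  33.] [712, 1084, 908, 668, 71.6] [781, 1242, 995, 732, 71.6] [808, 1303, 1029, 757, 71.6]
```

The first jar stands on the mat at (440,-323) and the wing is at 52 deg. I grip it and turn by -2.10 rad.

>>> move_arm([
  {"turn": [0, 0, 0], "offset": [1, -1, 20], "claw": 50},
  {"turn": [0, 0, 0], "offset": [1, -1, 45], "claw": 45},
  {"turn": [0, 0, 0], "offset": [1, -1, 67], "claw": 40},
  {"turn": [0, 0, 0], "offset": [1, -1, 77], "claw": 40},
  {"turn": [0, 0, 0], "offset": [1, -1, 77], "claw": 0},
  {"turn": [0, 0, 0], "offset": [1, -1, 77], "claw": 0},
  {"turn": [0, 0, 0], "offset": [1, -1, 77], "claw": 0},
  {"turn": [0, 0, 0], "offset": [1, -1, 77], "claw": 0},
  {"turn": [0, 0, 0], "offset": [1, -1, 77], "claw": 0},
], force=20)

```text
time: 19.52
ee_pos: [0.5903, -0.0109, 0.0752]
eef_rot: [3.136, 0.002, 0.898]
wrist_force: [-6.7, 3.0, 1.7]
opening: 0.0159
```

>>> move_arm([
  {"turn": [0, 0, 0.05], "offset": [0, 0, 0], "claw": 0},
  {"turn": [0, 0, 0.15], "offset": [0, 0, 0], "claw": 0},
  {"turn": [0, 0, 0.26], "offset": [0, 0, 0], "claw": 0},
  {"turn": [0, 0, 0.37], "offset": [0, 0, 0], "claw": 0},
  {"turn": [0, 0, 0.48], "offset": [0, 0, 0], "claw": 0},
  {"turn": [0, 0, 0.59], "offset": [0, 0, 0], "claw": 0},
  {"turn": [0, 0, 0.7], "offset": [0, 0, 0], "claw": 0},
  {"turn": [0, 0, 0.81], "offset": [0, 0, 0], "claw": 0},
  {"turn": [0, 0, 0.92], "offset": [0, 0, 0], "claw": 0},
  {"turn": [0, 0, 1.03], "offset": [0, 0, 0], "claw": 0},
  {"turn": [0, 0, 1.14], "offset": [0, 0, 0], "claw": 0},
  {"turn": [0, 0, 1.25], "offset": [0, 0, 0], "claw": 0},
  {"turn": [0, 0, 1.36], "offset": [0, 0, 0], "claw": 0},
  {"turn": [0, 0, 1.47], "offset": [0, 0, 0], "claw": 0},
  {"turn": [0, 0, 1.58], "offset": [0, 0, 0], "claw": 0},
  {"turn": [0, 0, 1.69], "offset": [0, 0, 0], "claw": 0},
  {"turn": [0, 0, 1.8], "offset": [0, 0, 0], "claw": 0},
  {"turn": [0, 0, 1.91], "offset": [0, 0, 0], "claw": 0},
  {"turn": [0, 0, 2.01], "offset": [0, 0, 0], "claw": 0},
  {"turn": [0, 0, 2.08], "offset": [0, 0, 0], "claw": 0},
])

```text
time: 21.18
ee_pos: [0.5902, -0.011, 0.0752]
eef_rot: [-3.141, -0.006, -1.187]
wrist_force: [1.8, -0.9, -9.8]
opening: 0.0159
```

>>> move_arm([
  {"turn": [0, 0, 0], "offset": [0, 0, 0], "claw": 0},
  {"turn": [0, 0, 0], "offset": [0, 0, 0], "claw": 0},
])

```text
time: 21.35
ee_pos: [0.5902, -0.011, 0.0753]
eef_rot: [-3.14, -0.006, -1.185]
wrist_force: [3.1, -0.1, -11.1]
opening: 0.0155
```

>>> move_arm([
  {"turn": [0, 0, 0], "offset": [0, 0, 0], "claw": 60},
  {"turn": [0, 0, 0], "offset": [0, 0, 0], "claw": 60},
  {"turn": [0, 0, 0], "offset": [0, 0, 0], "claw": 60},
  {"turn": [0, 0, 0], "offset": [0, 0, 0], "claw": 60},
  {"turn": [0, 0, 0], "offset": [0, 0, -15], "claw": 90},
  {"turn": [0, 0, 0], "offset": [0, 0, -45], "claw": 90},
  {"turn": [0, 0, 0], "offset": [0, 0, -72], "claw": 90},
  {"turn": [0, 0, 0], "offset": [0, 0, -72], "claw": 90},
  {"turn": [0, 0, -0.11], "offset": [-5, 8, -72], "claw": 90},
  {"turn": [0, 0, -0.23], "offset": [-10, 17, -72], "claw": 90},
  {"turn": [0, 0, -0.35], "offset": [-16, 26, -72], "claw": 90},
  {"turn": [0, 0, -0.47], "offset": [-21, 35, -72], "claw": 90},
  {"turn": [0, 0, -0.59], "offset": [-26, 44, -72], "claw": 90},
  {"turn": [0, 0, -0.71], "offset": [-32, 53, -72], "claw": 90},
  {"turn": [0, 0, -0.83], "offset": [-37, 62, -72], "claw": 90},
  {"turn": [0, 0, -0.95], "offset": [-42, 71, -72], "claw": 90},
  {"turn": [0, 0, -1.03], "offset": [-46, 77, -72], "claw": 90},
  {"turn": [0, 0, -1.03], "offset": [-46, 77, -72], "claw": 90},
  {"turn": [0, 0, -1.03], "offset": [-46, 77, -72], "claw": 90},
])

```text
time: 22.93
ee_pos: [0.5015, 0.003, 0.1471]
eef_rot: [3.137, -0.005, -0.158]
wrist_force: [-1.1, -0.1, -0.4]
opening: 0.0794
```

Run:
```python
from h import *
im,cast=grab("wrist"); cv2.imwrite('pics/w9.png',im[:,:,::-1])
for c in blobs(mask(im,'red'),100)[:6]: print(c.mean(0).round(),rect(c,cast,.064))
s=observe();print(s['ee_pos'].round(4),s['eef_rot'].round(3),s['opening'])
```

```text
[ 14. 219.] [504, 299, 68, 23, 7.0]
[503. 188.] [449, -291, 48, 36, 10.6]
[255. 184.] [501, 2, 49, 48, -7.5]
[254.  81.] [591, -11, 79, 20, -68.1]
[0.5018 0.0029 0.1472] [ 3.137 -0.005 -0.158] 0.07907228701199148
```

View pics/w9.png

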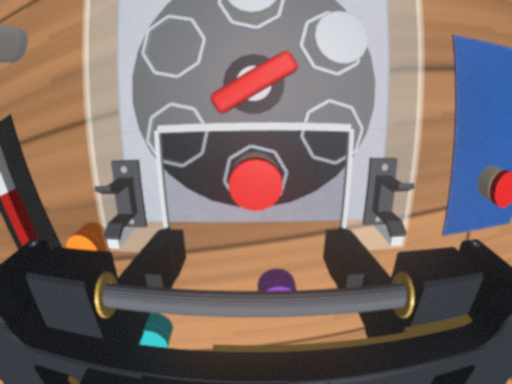

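The second red jar is centred in the opening at (255,184), world (501,2). The grey jars are at the back and the first jar is on the mat at (500,188). I pick the second one.

>>> move_arm([
  {"turn": [0, 0, 0], "offset": [-1, 0, 20], "claw": 90},
  {"turn": [0, 0, 0], "offset": [-1, 1, 50], "claw": 90},
  {"turn": [0, 0, 0], "offset": [-1, 1, 80], "claw": 90},
  {"turn": [0, 0, 0], "offset": [-1, 1, 105], "claw": 90},
  {"turn": [0, 0, 0], "offset": [-1, 1, 120], "claw": 90},
  {"turn": [0, 0, 0], "offset": [-1, 1, 130], "claw": 90},
  {"turn": [0, 0, 0], "offset": [-1, 1, 130], "claw": 90},
  {"turn": [0, 0, 0], "offset": [-1, 1, 130], "claw": 0},
  {"turn": [0, 0, 0], "offset": [-1, 1, 130], "claw": 0},
  {"turn": [0, 0, 0], "offset": [-1, 1, 130], "claw": 0},
  {"turn": [0, 0, 0], "offset": [-1, 1, 130], "claw": 0},
  {"turn": [0, 0, 0], "offset": [-1, 1, 130], "claw": 0},
], force=20)

```text
time: 23.98
ee_pos: [0.502, 0.0012, 0.0181]
eef_rot: [3.137, -0.007, -0.158]
wrist_force: [-0.5, 0.4, 4.8]
opening: 0.0494
```

>>> move_arm([
  {"turn": [0, 0, 0], "offset": [0, 0, -3], "claw": 0},
  {"turn": [0, 0, 0], "offset": [0, 0, -12], "claw": 0},
  {"turn": [0, 0, 0], "offset": [0, 0, -30], "claw": 0},
  {"turn": [0, 0, 0], "offset": [0, 0, -60], "claw": 0},
  {"turn": [0, 0, 0], "offset": [0, 0, -95], "claw": 0},
  {"turn": [0, 0, 0], "offset": [0, 0, -130], "claw": 0},
  {"turn": [0, 0, 0], "offset": [0, 0, -155], "claw": 0},
  {"turn": [0, 0, 0], "offset": [0, 0, -155], "claw": 0},
  {"turn": [0, 0, 0], "offset": [0, 0, -155], "claw": 0},
])

```text
time: 24.73
ee_pos: [0.5022, 0.0019, 0.1752]
eef_rot: [3.137, -0.011, -0.158]
wrist_force: [0.8, 0.7, -2.2]
opening: 0.0497
```

>>> move_arm([
  {"turn": [0, 0, 0], "offset": [4, 15, 0], "claw": 0},
  {"turn": [0, 0, 0], "offset": [14, 45, 0], "claw": 0},
  {"turn": [0, 0, 0], "offset": [25, 80, 0], "claw": 0},
  {"turn": [0, 0, 0], "offset": [37, 115, 0], "claw": 0},
  {"turn": [0, 0, 0], "offset": [48, 150, 0], "claw": 0},
  {"turn": [0, 0, 0], "offset": [60, 185, 0], "claw": 0},
  {"turn": [0, 0, 0], "offset": [71, 220, 0], "claw": 0},
  {"turn": [0, 0, 0], "offset": [82, 255, 20], "claw": 0},
  {"turn": [0, 0, 0], "offset": [94, 290, 50], "claw": 0},
  {"turn": [0, 0, 0], "offset": [102, 315, 85], "claw": 0},
  {"turn": [0, 0, 0], "offset": [105, 325, 120], "claw": 0},
  {"turn": [0, 0, 0], "offset": [105, 325, 145], "claw": 0},
  {"turn": [0, 0, 0], "offset": [105, 325, 160], "claw": 0},
  {"turn": [0, 0, 0], "offset": [105, 325, 160], "claw": 0},
  {"turn": [0, 0, 0], "offset": [105, 325, 160], "claw": 0},
])

```text
time: 25.98
ee_pos: [0.5554, -0.3352, 0.0167]
eef_rot: [3.139, -0.008, -0.157]
wrist_force: [0.3, -0.9, -0.5]
opening: 0.0497
```

>>> move_arm([
  {"turn": [0, 0, 0], "offset": [0, 0, 5], "claw": 0},
  {"turn": [0, 0, 0], "offset": [0, 0, 10], "claw": 0},
  {"turn": [0, 0, 0], "offset": [0, 0, 13], "claw": 0},
  {"turn": [0, 0, 0], "offset": [0, 0, 15], "claw": 0},
  {"turn": [0, 0, 0], "offset": [0, 0, 15], "claw": 0},
])

```text
time: 26.4
ee_pos: [0.5557, -0.335, 0.0019]
eef_rot: [3.138, -0.009, -0.157]
wrist_force: [0.6, 0.1, -0.9]
opening: 0.0499
```

>>> move_arm([
  {"turn": [0, 0, 0], "offset": [0, 0, 1.5], "claw": 0},
  {"turn": [0, 0, 0], "offset": [0, 0, 2.5], "claw": 0},
  {"turn": [0, 0, 0], "offset": [0, 0, 2.5], "claw": 0},
  {"turn": [0, 0, 0], "offset": [0, 0, 2.5], "claw": 85},
  {"turn": [0, 0, 0], "offset": [0, 0, 2.5], "claw": 85},
  {"turn": [0, 0, 0], "offset": [0, 0, 2.5], "claw": 85},
  {"turn": [0, 0, 0], "offset": [0, 0, 2.5], "claw": 85},
  {"turn": [0, 0, 0], "offset": [0, 0, -10], "claw": 85},
  {"turn": [0, 0, 0], "offset": [0, 0, -40], "claw": 85},
  {"turn": [0, 0, 0], "offset": [0, 0, -80], "claw": 85},
  {"turn": [0, 0, 0], "offset": [0, 0, -120], "claw": 85},
  {"turn": [0, 0, 0], "offset": [0, 0, -150], "claw": 85},
  {"turn": [0, 0, 0], "offset": [0, 0, -150], "claw": 85},
  {"turn": [0, 0, 0], "offset": [0, 0, -150], "claw": 85},
])

```text
time: 27.57
ee_pos: [0.556, -0.3357, 0.156]
eef_rot: [3.135, -0.014, -0.157]
wrist_force: [0.3, 0.6, -0.0]
opening: 0.0745
```

Run:
```python
from h import *
s=observe();print(s['ee_pos'].round(4),s['eef_rot'].round(3))
a,ca=grab("scene"); b,cb=grab("side")
for n,im,cast in(("scene",a,ca),("side",b,cb)):
  for c in blobs(mask(im,'red'),60): print(n,c.mean(0).round(),rect(c,cast,.04),rect(c,cast,.023))
cv2.imwrite('pics/w10.png',np.hstack([a[60:384,60:440],b[100:384,100:500][:284]] if 0 else [a[60:384,60:440],b[60:384,100:500]])[:,:,::-1])
```

```text
[ 0.556  -0.3357  0.156 ] [ 3.135 -0.014 -0.157]
scene [271. 347.] [713, 278, 24, 23, -88.9] [710, 276, 25, 24, -88.9]
scene [363. 298.] [491, 347, 96, 22, 7.0] [484, 347, 98, 23, 7.0]
scene [  5. 242.] [987, -331, 172, 35, 63.3] [990, -345, 175, 35, 63.3]
scene [219. 207.] [566, -47, 72, 28, -67.0] [561, -55, 74, 29, -67.0]
scene [ 68. 191.] [811, -348, 99, 29, 14.3] [810, -362, 101, 29, 14.3]
scene [152. 139.] [555, -336, 52, 44, 52.3] [550, -349, 53, 45, 52.3]
scene [187. 119.] [439, -325, 54, 46, 49.8] [431, -338, 55, 47, 49.8]
side [351. 323.] [439, -324, 54, 48, 47.9] [449, -318, 56, 49, 47.9]
side [393. 292.] [556, -335, 54, 48, 47.9] [569, -330, 56, 49, 47.9]
side [470. 248.] [777, -375, 103, 24, 15.0] [795, -371, 105, 24, 15.0]
side [290. 177.] [658, 51, 76, 46, -67.4] [674, 65, 78, 47, -67.4]
side [167. 157.] [475, 330, 96, 23, 8.3] [486, 351, 99, 24, 8.3]
side [158.  29.] [982, 1122, 744, 441, 57.7] [1005, 1161, 761, 451, 57.7]
```

View pics/w10.png

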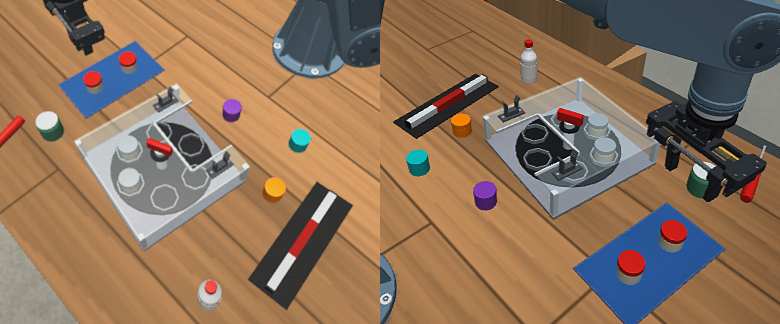

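Both red jars stand on the mat at (439,-324) and (556,-335). The two grey jars are in their cups, no red lids are left in the carousel, and the bar is on the strip. Now I fetch the bar.

>>> move_arm([
  {"turn": [0, 0, -0.01], "offset": [-5, -15, 0], "claw": 60},
  {"turn": [0, 0, -0.03], "offset": [-12, -45, 0], "claw": 60},
  {"turn": [0, 0, -0.05], "offset": [-22, -82, 0], "claw": 60},
  {"turn": [0, 0, -0.06], "offset": [-32, -120, 0], "claw": 60},
  {"turn": [0, 0, -0.08], "offset": [-42, -158, 0], "claw": 60},
  {"turn": [0, 0, -0.1], "offset": [-52, -196, 0], "claw": 60},
  {"turn": [0, 0, -0.11], "offset": [-62, -234, 0], "claw": 60},
  {"turn": [0, 0, -0.13], "offset": [-73, -272, 0], "claw": 60},
  {"turn": [0, 0, -0.14], "offset": [-83, -310, 0], "claw": 60},
  {"turn": [0, 0, -0.16], "offset": [-93, -348, 0], "claw": 60},
  {"turn": [0, 0, -0.18], "offset": [-103, -386, 0], "claw": 60},
  {"turn": [0, 0, -0.19], "offset": [-113, -424, 0], "claw": 60},
  {"turn": [0, 0, -0.21], "offset": [-124, -462, 0], "claw": 60},
  {"turn": [0, 0, -0.22], "offset": [-134, -500, 0], "claw": 60},
  {"turn": [0, 0, -0.24], "offset": [-144, -538, 0], "claw": 60},
  {"turn": [0, 0, -0.26], "offset": [-154, -576, 0], "claw": 60},
  {"turn": [0, 0, -0.27], "offset": [-164, -614, 0], "claw": 60},
  {"turn": [0, 0, -0.29], "offset": [-173, -645, 0], "claw": 60},
  {"turn": [0, 0, -0.293], "offset": [-178, -665, 0], "claw": 60},
  {"turn": [0, 0, -0.293], "offset": [-178, -665, 0], "claw": 60},
])

```text
time: 29.33
ee_pos: [0.4798, 0.3538, 0.1461]
eef_rot: [3.137, -0.003, 0.14]
wrist_force: [-0.7, 0.2, 0.0]
opening: 0.0528
```

Run:
```python
from h import *
im,cast=grab("wrist")
for c in blobs(mask(im,'red'),200): print(c.mean(0).round(),rect(c,cast,.023))
s=observe();print(s['ee_pos'].round(4),s['eef_rot'].round(3),s['opening'])
```

```text
[260. 168.] [483, 348, 97, 22, 7.8]
[0.4802 0.3518 0.146 ] [ 3.136e+00 -3.000e-03  1.390e-01] 0.052787024130223986
```

>>> move_arm([
  {"turn": [0, 0, 0], "offset": [2, 2, 25], "claw": 60},
  {"turn": [0, 0, 0], "offset": [3, 3, 60], "claw": 60},
  {"turn": [0, 0, 0], "offset": [3, 3, 95], "claw": 60},
  {"turn": [0, 0, 0], "offset": [3, 3, 125], "claw": 60},
  {"turn": [0, 0, 0], "offset": [3, 3, 145], "claw": 60},
  {"turn": [0, 0, 0], "offset": [3, 3, 157], "claw": 60},
  {"turn": [0, 0, 0], "offset": [3, 3, 160], "claw": 60},
  {"turn": [0, 0, 0], "offset": [3, 3, 160], "claw": 60},
])

```text
time: 30.05
ee_pos: [0.4838, 0.3472, -0.0148]
eef_rot: [3.135, -0.001, 0.138]
wrist_force: [0.6, 0.1, 0.2]
opening: 0.0532
```

>>> move_arm([
  {"turn": [0, 0, 0], "offset": [0, 0, 3], "claw": 60},
  {"turn": [0, 0, 0], "offset": [0, 0, 6], "claw": 60},
  {"turn": [0, 0, 0], "offset": [0, 0, 7], "claw": 60},
  {"turn": [0, 0, 0], "offset": [0, 0, 7], "claw": 0},
  {"turn": [0, 0, 0], "offset": [0, 0, 7], "claw": 0},
  {"turn": [0, 0, 0], "offset": [0, 0, 7], "claw": 0},
  {"turn": [0, 0, 0], "offset": [0, 0, 7], "claw": 0},
  {"turn": [0, 0, 0], "offset": [0, 0, 7], "claw": 0},
  {"turn": [0, 0, 0], "offset": [0, 0, 7], "claw": 0},
], force=45)

```text
time: 30.8
ee_pos: [0.4839, 0.3473, -0.0216]
eef_rot: [3.135, -0.001, 0.138]
wrist_force: [-0.4, -0.7, 0.9]
opening: 0.0196
```

>>> move_arm([
  {"turn": [0, 0, 0], "offset": [0, 0, 0], "claw": 0},
  {"turn": [0, 0, 0], "offset": [0, 0, -5], "claw": 0},
  {"turn": [0, 0, 0], "offset": [0, 0, -20], "claw": 0},
  {"turn": [0, 0, 0], "offset": [0, 0, -50], "claw": 0},
  {"turn": [0, 0, 0], "offset": [0, 0, -85], "claw": 0},
  {"turn": [0, 0, 0], "offset": [0, 0, -120], "claw": 0},
  {"turn": [0, 0, 0], "offset": [0, 0, -150], "claw": 0},
  {"turn": [0, 0, 0], "offset": [0, 0, -168], "claw": 0},
  {"turn": [0, 0, 0], "offset": [0, 0, -168], "claw": 0},
  {"turn": [0, 0, 0], "offset": [0, 0, -168], "claw": 0},
])

```text
time: 31.63
ee_pos: [0.4839, 0.3485, 0.147]
eef_rot: [3.135, -0.003, 0.138]
wrist_force: [-0.5, -0.0, -1.8]
opening: 0.0196
```

>>> move_arm([
  {"turn": [0, 0, -0.04], "offset": [-1, 12, 0], "claw": 0},
  {"turn": [0, 0, -0.13], "offset": [-3, 36, 0], "claw": 0},
  {"turn": [0, 0, -0.23], "offset": [-6, 62, 0], "claw": 0},
  {"turn": [0, 0, -0.33], "offset": [-8, 88, 0], "claw": 0},
  {"turn": [0, 0, -0.43], "offset": [-10, 114, 0], "claw": 0},
  {"turn": [0, 0, -0.53], "offset": [-13, 141, 0], "claw": 0},
  {"turn": [0, 0, -0.63], "offset": [-15, 168, 0], "claw": 0},
  {"turn": [0, 0, -0.73], "offset": [-18, 195, 0], "claw": 0},
  {"turn": [0, 0, -0.83], "offset": [-20, 222, 0], "claw": 0},
  {"turn": [0, 0, -0.93], "offset": [-22, 249, 0], "claw": 0},
  {"turn": [0, 0, -1.03], "offset": [-25, 276, 0], "claw": 0},
  {"turn": [0, 0, -1.13], "offset": [-27, 302, 0], "claw": 0},
  {"turn": [0, 0, -1.22], "offset": [-29, 326, 0], "claw": 0},
  {"turn": [0, 0, -1.281], "offset": [-31, 343, 0], "claw": 0},
  {"turn": [0, 0, -1.281], "offset": [-31, 343, 0], "claw": 0},
  {"turn": [0, 0, -1.281], "offset": [-31, 343, 0], "claw": 0},
])

```text
time: 32.97
ee_pos: [0.4989, 0.0042, 0.1468]
eef_rot: [3.141, 0.005, 1.416]
wrist_force: [-0.3, 0.8, -1.4]
opening: 0.0199
```

Run:
```python
from h import *
s=observe();print(s['ee_pos'].round(4),s['eef_rot'].round(3),s['opening'])
im,cast=grab("side"); c2=grab("scene")
for n,i,c in(("side",im,cast),("scene",)+c2):
  for b in blobs(mask(i,'red'),60): 
    r=rect(b,c,s['ee_pos'][2]+.0246+.018)
    if r[2]<130: print(n,b.mean(0).round(),r)
w,_=grab("wrist"); cv2.imwrite('pics/w11.png',np.hstack([w[0:330,60:460],im[60:390,100:480][:324].copy() if 0 else cv2.resize(im[90:290,150:392],(400,330))])[:,:,::-1])
```

```text
[0.4989 0.0042 0.1468] [3.141 0.005 1.416] 0.019941784289882025
side [351. 324.] [348, -371, 43, 38, 47.9]
side [394. 292.] [441, -380, 43, 38, 47.9]
side [470. 245.] [622, -410, 94, 19, 15.0]
side [290. 177.] [523, -73, 61, 36, -68.5]
side [261. 167.] [501, -6, 70, 21, 80.4]
scene [271. 347.] [738, 294, 20, 19, -88.9]
scene [219. 207.] [616, 23, 60, 24, -67.0]
scene [ 68. 192.] [821, -228, 83, 24, 14.3]
scene [259. 177.] [505, 30, 55, 27, 78.0]
scene [152. 139.] [607, -218, 43, 37, 52.3]
scene [187. 119.] [510, -209, 45, 38, 49.8]
```

View pics/w11.png

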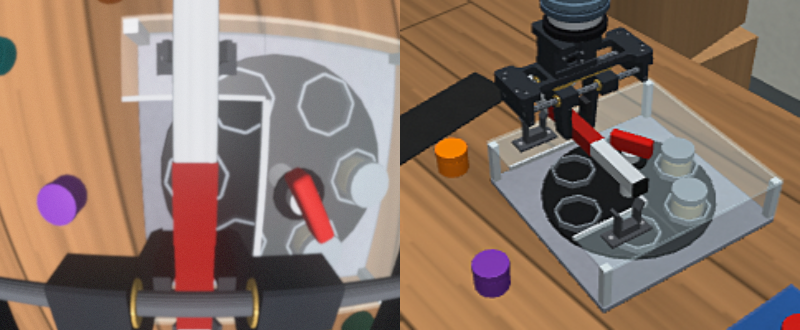

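The bar is held level over both brackets. It is centred on the far bracket in the wrist view, at column ~196 for both. I check the lengthwise centring before lowering it.

Run:
```python
from h import *
im,cast=grab("wrist"); T=T_tool()
p=cast([[234,163],[277,163],[236,20],[275,20]],T[2,3]+.0446)
print(((p-T[:3,3])@T[:3,:3]).round(4), T[:3,3].round(4))
```

```text
[[ 0.0507 -0.0104 -0.0449]
 [ 0.0507  0.0085 -0.0448]
 [ 0.1131 -0.0091 -0.0452]
 [ 0.1131  0.0072 -0.0451]] [0.4999 0.0056 0.1482]
```

>>> move_arm([
  {"turn": [0, 0, 0], "offset": [0, 0, 10], "claw": 0},
  {"turn": [0, 0, 0], "offset": [0, 0, 25], "claw": 0},
  {"turn": [0, 0, 0], "offset": [0, 0, 38], "claw": 0},
  {"turn": [0, 0, 0], "offset": [0, 0, 46], "claw": 0},
  {"turn": [0, 0, 0], "offset": [0, 0, 54], "claw": 0},
  {"turn": [0, 0, 0], "offset": [0, 0, 60], "claw": 0},
  {"turn": [0, 0, 0], "offset": [0, 0, 65], "claw": 0},
  {"turn": [0, 0, 0], "offset": [0, 0, 68], "claw": 0},
  {"turn": [0, 0, 0], "offset": [0, 0, 68], "claw": 0},
])

```text
time: 33.92
ee_pos: [0.4998, 0.0053, 0.0797]
eef_rot: [3.139, 0.005, 1.42]
wrist_force: [-0.0, -0.2, -3.5]
opening: 0.0198
```

>>> move_arm([
  {"turn": [0, 0, 0], "offset": [0, 0, 1.5], "claw": 0},
  {"turn": [0, 0, 0], "offset": [0, 0, 3], "claw": 0},
  {"turn": [0, 0, 0], "offset": [0, 0, 4], "claw": 0},
  {"turn": [0, 0, 0], "offset": [0, 0, 4], "claw": 0},
])

```text
time: 34.25
ee_pos: [0.4999, 0.0052, 0.0758]
eef_rot: [3.139, 0.005, 1.42]
wrist_force: [-0.6, 1.0, -2.0]
opening: 0.0195
```

>>> move_arm([
  {"turn": [0, 0, 0], "offset": [0, 0, 0], "claw": 45},
  {"turn": [0, 0, 0], "offset": [0, 0, 0], "claw": 45},
  {"turn": [0, 0, 0], "offset": [0, 0, 0], "claw": 45},
  {"turn": [0, 0, 0], "offset": [0, 0, 0], "claw": 45},
  {"turn": [0, 0, 0], "offset": [0, 0, 0], "claw": 45},
  {"turn": [0, 0, 0], "offset": [0, 0, -8], "claw": 45},
  {"turn": [0, 0, 0], "offset": [0, 0, -25], "claw": 45},
  {"turn": [0, 0, 0], "offset": [0, 0, -55], "claw": 45},
  {"turn": [0, 0, 0], "offset": [0, 0, -90], "claw": 45},
  {"turn": [0, 0, 0], "offset": [0, 0, -120], "claw": 45},
  {"turn": [0, 0, 0], "offset": [0, 0, -120], "claw": 45},
  {"turn": [0, 0, 0], "offset": [0, 0, -120], "claw": 45},
])

```text
time: 35.25
ee_pos: [0.5013, 0.0055, 0.1985]
eef_rot: [3.134, 0.005, 1.42]
wrist_force: [-0.6, -0.3, -0.1]
opening: 0.0394
```

Run:
```python
from h import *
s=observe();print(s['ee_pos'].round(4),s['eef_rot'].round(3),s['opening'])
a,cast=grab("wrist"); b,cb=grab("side"); d,cd=grab("scene")
for c in blobs(mask(a,'red'),200): print('wrist',c.mean(0).round(),rect(c,cast,.12))
for n,im,ca in(("scene",d,cd),("side",b,cb)):
  for c in blobs(mask(im,'red'),60): 
    r=rect(c,ca,.04)
    if r[2]<150: print(n,c.mean(0).round(),r,rect(c,ca,.115))
cv2.imwrite('pics/w12.png',np.hstack([a[0:384,60:430],b[0:384,100:500]])[:,:,::-1])
```

```text
[0.5013 0.0055 0.1985] [3.134 0.005 1.42 ] 0.03938913778467721
wrist [349. 186.] [588, -8, 67, 18, -67.2]
wrist [252. 182.] [499, 7, 96, 21, 80.9]
scene [271. 347.] [713, 278, 24, 23, -88.9] [726, 286, 22, 21, -88.9]
scene [219. 207.] [567, -47, 72, 28, -67.8] [592, -12, 66, 26, -67.8]
scene [ 68. 191.] [811, -348, 99, 30, 17.4] [815, -288, 90, 28, 17.4]
scene [252. 187.] [468, -31, 111, 29, 80.6] [501, 3, 102, 26, 80.6]
scene [152. 139.] [555, -336, 52, 44, 52.3] [581, -277, 47, 41, 52.3]
scene [187. 119.] [439, -325, 53, 46, 49.8] [475, -267, 49, 42, 49.8]
side [351. 323.] [440, -323, 54, 48, 61.2] [394, -347, 49, 43, 61.2]
side [393. 292.] [556, -335, 54, 48, 47.9] [498, -357, 49, 43, 47.9]
side [470. 246.] [783, -373, 118, 24, 16.2] [702, -392, 106, 21, 16.2]
side [256. 188.] [564, 76, 112, 24, 80.5] [505, 11, 100, 21, 80.5]
side [290. 177.] [658, 51, 78, 46, -67.9] [590, -11, 70, 41, -67.9]
```

View pics/w12.png

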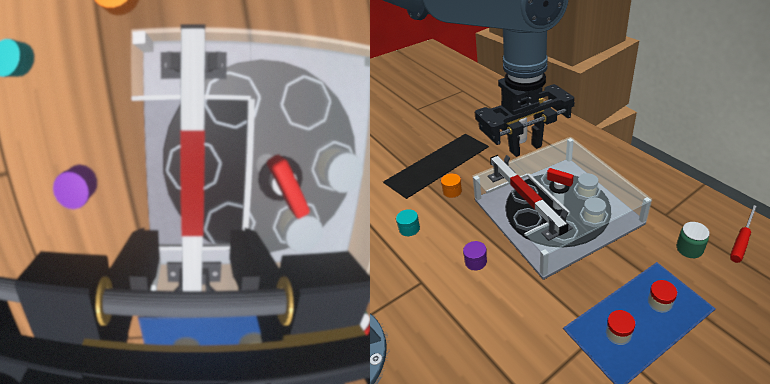

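The bar is seated in both brackets. It measures (505,11), 80.5 deg in the side view, against (507,10), 81.2 deg at the start. Both jars are upright on the mat, the grey jars are in their cups and the gripper is clear.

```bash
python3 -c "
from workcell import *
print(job_done(), observe()['time'])"
```

```text
the job is handed in; nothing more can be done
the job is handed in; nothing more can be done
```

The task is done and handed in at about 35 s of the 210 s allowed; the hand-in gave no verdict. I laid the bar on the strip, and turned the carousel twice (+0.40 rad, then about -2.08 rad). I stood both red-lidded jars on the mat (only two were present) and put the bar back in its brackets.

**What the last checks showed:**
- **Jars:** the red jars stand at (440,-323) and (556,-335) mm, well inside the mat in both fixed views. In the last picture both grey jars are still in their cups.
- **Bystanders:** I did not disturb the tin or the oil bottle. The tin is in the last picture and the oil bottle's red cap was in the same place in the scene view; I did not measure how far either moved.
- **Bar:** the side view puts it at (505,11), 80.5 deg, against (507,10), 81.2 deg at the start. Its height, about 100 mm at release, comes from the tool pose, not a separate measurement.

**What disagreed or went wrong:**
- **Fingertip height:** the fingertips are about 27 mm above the reported TCP, so my first grasp closed on nothing just above the bar. The side view and a light touch on the strip both gave 27 mm, and I corrected for it from then on.
- **Bar drop:** because of that grasp height, the bar dropped about 10 mm onto the strip when I let go. It landed straight and stayed there.

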